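# Put the red pattern away: press it home in its tray

### The job

Take the red-gripped metal pattern from the sloping stand and put it away in the red tray: lay it in and press it down past the tray's spring catches until it lies flat on the tray floor, then let go. Do not drop it, and leave the blue pattern, the mallet and the glue jar where they are.

Things in the scene. Friction and masses are not known exactly. Their poses are not given: they have to be found in the camera images.
- red_pattern: loose grey painted metal plate 100 x 150 x 8 mm (x, y, z), about 0.25 kg, with a solid red bar grip along its middle, 18 mm in x, 110 mm in y, 48 mm tall (its top is 56 mm above the underside). Origin: centre of the plate's underside; z: plate normal, on the grip's side. Starts on the stand, tilted 35 deg. Fits the tray either way round (half turn about z)
- stand_rest (a point): middle of the fixed wooden stand's sloping board (190 mm wide, 35 deg, falling towards the stand's -x), where the pattern's underside lies. 51 mm down the slope a lip 14 mm high holds the plate; 75 mm up it a back board 75 mm tall, square to the slope, overhangs the plate, so reach the grip square to the slope. Axes: x level towards the high end, y along the width, z up
- red_tray: fixed shallow tray with red rim, outer 140 x 182 mm (x, y), rim 36 mm high. Origin: centre of its underside on the bench; x along its short side, y along its long side. Its pocket is 104 x 154 mm (2 mm play all round a pattern), with the top 6 mm of the rim bevelled outward at 45 deg to 116 x 166 mm
- red_tray_floor (a point): centre of the red tray's pocket floor, 10 mm above the bench, tray's axes. A sprung steel roller (70 mm long) stands 4.5 mm out of each long wall, 12 mm above the floor: a laid-in pattern rests on both with its underside about 18 mm above the floor; pushed down with 12 to 20 N and kept level (by its held grip) it snaps past both and stays down; pushed loosely one side may go first
- blue_tray: the same tray with blue rim, for another pattern; to stay empty. Trays may stand in either order. Origin: centre of its underside
- blue_pattern: the same plate with a blue grip, loose, lying flat on the bench; leave alone. Origin: centre of its underside
- mallet: wooden mallet lying on the bench, head 68 mm diameter 90 mm long, handle 200 mm; leave alone. Origin: under the head, on the bench
- glue_jar: yellow-labelled jar with green cap, 90 mm diameter, 100 mm tall, standing on the bench; leave alone. Origin: centre of its underside
Mind the look-alikes: they are no part of the job. What is shaped like the red_pattern but green is not meant.

How it is judged (in metres and radians):
At the end, for the whole second after the job is handed in: The red pattern lies at rest in the red tray, grip up, its underside within 2.5 mm of the tray floor, level within 0.03 rad, centred within 6 mm and in line with the pocket within 0.08 rad (z of red_pattern in the frame of red_tray_floor between -0.004 and 0.0025 m and horizontal distance between red_pattern and red_tray_floor below 0.006 m and angle between red_pattern's own z axis and vertical below 0.03 rad and angle between the y axis of red_pattern and the y axis of red_tray, either way round below 0.08 rad and linear speed of red_pattern below 0.01 m/s); the robot touches nothing.
It fails at once if the red pattern is dropped (falls free of the fingers faster than 0.45 m/s, about 10 mm of fall, while more than 30 mm above the bench) (height (world z) of red_pattern above 0.03 m and linear speed of red_pattern above 0.45 m/s and contact force between the fingers and red_pattern below 0.05 N).
It fails at once if the blue pattern, the mallet or the glue jar is moved by more than 30 mm (distance of any of blue_pattern, mallet, glue_jar from where it was at the start of the episode above 0.03 m).
It also fails if it takes over 45 s, if anything falls off the work surface, if the arm or the gripper's body presses on something with over 40 N, if the wrist force passes 120 N, or if a joint passes its speed limit or range.

### The arm

A 6-joint arm with a two-finger parallel gripper is mounted at the origin on the work surface. World frame = base frame: x ahead of the robot, y to its left, z up, the work surface at z = 0. Lengths are in mm, angles in degrees, forces in N, time in s.
With the tool pointing down it reaches from about 350 to 850 mm from the base axis. Payload 8.1 kg.
Tool frame: the origin (TCP) lies midway between the tips of the shut fingers; the grasp point (between the pads) lies 19 mm behind it; z points along the fingers, y is the line along which they close (so a half turn about z gives the same grasp; the last joint's range is limited). The gripper opens to 85 mm and grips with 20 to 120 N. Pads are 22 mm wide; open, the fingers measure 114 mm over their backs; the gripper's body (76 mm by 85 mm) begins 54 mm behind the grasp point. The pads swing forward as they close: fully open they stand 13 mm farther back than shut.
Start: joints at [-69.523, 7.471, 85.268, -0, 87.261, -4.893], TCP at [257.102, -542.129, 231.292] pointing down, gripper open.
Joint ranges: [-169.43, 169.43], [-51.17, 129.36], [1.28, 143.12], [-76.62, 256.62], [0, 156.53], [-152.29, 152.29]. Speed limits (degrees/s): [136.94, 136.94, 159.86, 180, 180, 180].

### API

Orientations are given as [roll, pitch, yaw] about the fixed x, y, z axes, in that order (R = Rz(yaw) Ry(pitch) Rx(roll)).
In Python, from bench import sense, snapshot, order, finder gives the robot as it stands.
- The arm moves only by the tool send_rows, never from a script. Its argument "steps" is a list of rows, each a list of 2 entries, a list of its own where there are three numbers: the shift along the world's x, y, z in units of 30 mm (1.0 is 30 mm), then the turn, a rotation vector about the world's x, y, z in rad. In form: [[[dx, dy, dz], [wx, wy, wz]], ...]. A call has 1 to 10 rows; each row is the pose to reach, as a shift and turn from the pose commanded when the call began; what a row does not reach only later rows make up. A row lasts 1/8 s, in which the tool goes at most 62.5 mm and 10.7 degrees, less where a joint would pass 70% of its speed; a pose out of reach is approached as far as the arm can. A call with a gripper value outside its range is refused whole. "fingers" is the closure, from 0 (fully open) to 1 (shut), set as the call begins (left out, the last holds). The fingers move at their own pace and stop on an object; "squeeze" is the grip in N (left out, the last holds). Time passes only in rows, so rows that repeat a pose let the fingers close. It gives the time, the measured TCP pose, the force, the opening and the grip force at its end, in the units of the state.
- sense(): the state, without advancing time (a new reading comes with each control period).
- snapshot(name): name is "scene" or "top" or "wrist"; returns a dict with "img" (480x640x3 uint8, red, green, blue), "K" (3x3 intrinsics, pixels), "pose" (4x4, takes a point from camera to world coordinates). Camera axes: x right, y up, looking along -z (the intrinsics and any distortion apply to the point x, -y, -z); pixel columns grow to the right and rows downward; lengths in mm; the calibration is good to about 2 mm. A picture is of the moment at which its call begins. There is no depth.
- order.hand_in(): hands the job in; it is judged then, once.
Trained networks look in the newest picture that a camera, given by its name, has taken for a name from the list of things; names that differ only in an ending like _2 or _b are one class to them, and where a whole thing is asked for, a point or a joint stands for the part that bears it (a point fixed in the world has none). Each returns a list of dicts, best first, with "confidence" (0 to 1); they miss things now and then, are a little off and sometimes report something else, mostly with a low value. They report only what shows in the picture. A call takes as long as a camera call. They do not tell look-alikes from the thing itself.
- finder.find_in(label, camera): "box" ([left, top, width, height] as shares, 0 to 1, of the picture: columns of its width, rows of its height, round what is visible of it).
- finder.trace(label, camera): "mask" (480x640 bool, what is visible of it) and "box" ([left, top, width, height] as shares, 0 to 1, of the picture: columns of its width, rows of its height, round what is visible of it).
- finder.pinpoint(label, camera): "at" ([column, row] as shares, 0 to 1, of the picture: columns of its width, rows of its height: a listed point, or the origin of a listed thing).
The state is a dict: "time": time; "joint_pos": joint angles; "qd": joint speeds; "joint_efforts": joint torques, N m; "tool_pos": TCP position; "tcp_rot": TCP orientation; "ft_force": force on the tool from outside, world axes, zero at the start; "wrist_torque": the same for the moment, N m; "finger_gap": finger opening in mm; "grip_force": force on a finger pad.
Only numpy, scipy, OpenCV 4.12 (cv2) and the standard library are available. Lean on these libraries where they do the work, as an engineer would, in place of code of your own. Each camera call takes 0.05 s, during which the arm holds its last target. There are 200 camera calls.

## Working session

There is one attempt and no reset: what is moved stays moved. The work goes in short steps, Python scripts to look and compute and a tool call to move; the robot and the scene stay as the last step left them, time stands still between calls to the robot, and variables do not carry over. Pictures are saved under pics/ and viewed, at most 10 in all, crops included, and the job is handed in when it is done.

Besides the shell and the picture viewer there is one more tool, called in YAML: its name, and indented under it one key for each argument. send_rows: Moves the arm, as the interface text tells. Its arguments: {"type":"object","properties":{"steps":{"type":"array"},"fingers":{"type":"number"},"squeeze":{"type":"number"}},"required":["steps"]}

```bash
mkdir -p pics; ls; cat > h.py <<'E'
import numpy as np, cv2
from bench import sense, snapshot, order, finder
def save(s,n): cv2.imwrite('pics/'+n,s['img'][:,:,::-1])
def proj(s,P):
    P=np.atleast_2d(P); T=np.linalg.inv(s['pose']); q=P@T[:3,:3].T+T[:3,3]
    q=q*[1,-1,-1]; u=q@np.array(s['K']).T; return u[:,:2]/u[:,2:]
def ray(s,uv):
    d=np.linalg.inv(s['K'])@[uv[0],uv[1],1]; d=d*[1,-1,-1]
    return np.array(s['pose'])[:3,3], np.array(s['pose'])[:3,:3]@d
def onz(s,uv,z):
    o,d=ray(s,uv); return o+d*(z-o[2])/d[2]
E
python3 - <<'E'
from h import *
print(sense())
for c in ['scene','top']:
    s=snapshot(c); save(s,c+'1.png'); print(c,s.keys(),s['K'],np.round(s['pose'],3))
    for l in ['red_pattern','stand_rest','red_tray','red_tray_floor','blue_tray','blue_pattern','mallet','glue_jar']:
        print(l,[(np.round(np.array(r['at'])*[640,480],1),round(r['confidence'],2)) for r in finder.pinpoint(l,c)][:4])
E
```

```text
pics
{'time': 0.0, 'joint_pos': array([-6.95234601e+01,  7.51729149e+00,  8.53305777e+01,  1.28341472e-03,
        8.72609635e+01, -4.89310080e+00]), 'qd': array([ 0.02542384, -0.10362963, -0.01881649,  0.08970675,  0.03801179,
       -0.04741087]), 'joint_efforts': array([-3.42043886e-04, -5.69400001e+01, -5.00559032e+01, -1.33652488e-04,
        1.46425003e-02, -4.11229962e-05]), 'tool_pos': array([ 256.90512863, -541.59989066,  230.20922443]), 'tcp_rot': array([-1.79891673e+02, -1.05602512e-02,  2.53695682e+01]), 'ft_force': array([-0.06310152, -0.76358415, -0.18541403]), 'wrist_torque': array([-0.01952309,  0.01271209,  0.02644994]), 'grip_force': 0.0, 'finger_gap': 85.52399256439162}
scene dict_keys(['img', 'K', 'pose']) [[617.02683279   0.         324.33617551]
 [  0.         617.02683279 235.85087698]
 [  0.           0.           1.        ]] [[-7.430000e-01 -5.380000e-01  3.990000e-01  1.147123e+03]
 [ 6.690000e-01 -5.890000e-01  4.530000e-01  7.342800e+02]
 [-9.000000e-03  6.040000e-01  7.970000e-01  1.172786e+03]
 [ 0.000000e+00  0.000000e+00  0.000000e+00  1.000000e+00]]

[... 541 characters left out ...]
[ 1.200000e-02  9.890000e-01 -1.480000e-01  3.933930e+02]
 [-1.000000e+00  1.100000e-02 -1.200000e-02  1.116820e+02]
 [-1.100000e-02  1.480000e-01  9.890000e-01  1.323909e+03]
 [ 0.000000e+00  0.000000e+00  0.000000e+00  1.000000e+00]]
red_pattern [(array([223.9, 239.3]), 0.98), (array([256.6, 341.2]), 0.92), (array([407.3, 348.9]), 0.78), (array([119.9, 245.8]), 0.68)]
stand_rest [(array([225.7, 239.2]), 0.21)]
red_tray [(array([390.1, 266.3]), 0.82)]
red_tray_floor [(array([394.4, 261.3]), 0.98)]
blue_tray [(array([503.2, 244.8]), 0.88), (array([446.5, 168.4]), 0.59)]
blue_pattern [(array([446.4, 166.3]), 0.8)]
mallet [(array([305.4, 164.8]), 0.88)]
glue_jar [(array([363.3, 166.7]), 0.96)]
```

View pics/scene1.png

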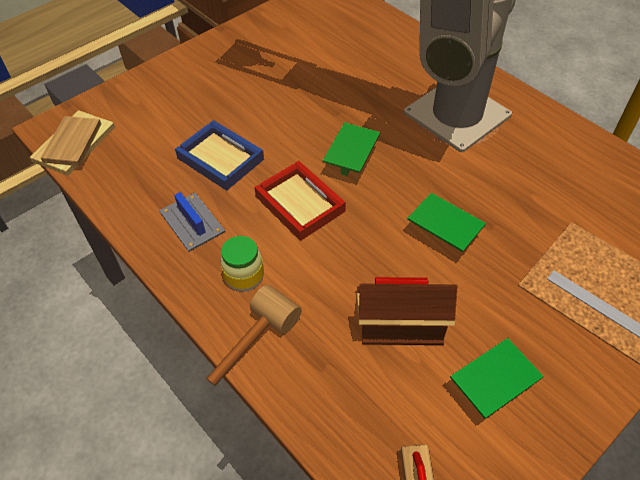

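View pics/top1.png

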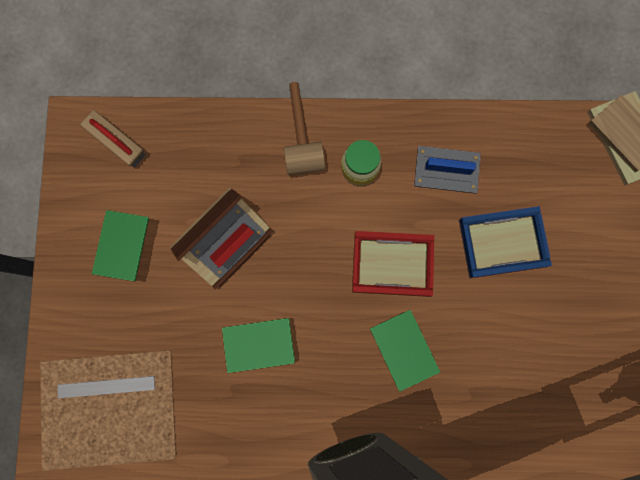

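The scene view shows the stand from behind, with the red grip just over its back board at about (400,281), and the red tray at (300,200). In the top view the red grip is at (233,245) on the stand, whose high end points up-left, and the red tray is at (393,263). The green plates are look-alikes.

```bash
cat >> h.py <<'E'
def redmask(img,box=None):
    h=cv2.cvtColor(img,cv2.COLOR_RGB2HSV)
    m=(((h[...,0]<5)|(h[...,0]>174))&(h[...,1]>170)&(h[...,2]>50)).astype(np.uint8)
    if box:
        z=np.zeros_like(m); a,b,c,d=box; z[b:d,a:c]=1; m*=z
    n,l,st,_=cv2.connectedComponentsWithStats(m)
    i=1+np.argmax(st[1:,4]); return (l==i).astype(np.uint8)
def pix(m): 
    v,u=np.nonzero(m); return np.c_[u,v].astype(float)
E
python3 - <<'E'
from h import *
st=snapshot('top'); ss=snapshot('scene')
for s,n,b in [(st,'top',(340,220,450,305)),(ss,'scene',(245,155,355,245))]:
    m=redmask(s['img'],b); P=np.array([onz(s,p,36)[:2] for p in pix(m)],np.float32)
    print(n,m.sum(),cv2.minAreaRect(P))
m=redmask(st['img'],(195,215,270,280)); p=pix(m).astype(np.float32); print('grip',m.sum(),cv2.minAreaRect(p),cv2.boxPoints(cv2.minAreaRect(p)))
for z in (80,120,160):
    print(z,cv2.minAreaRect(np.array([onz(st,q,z)[:2] for q in p],np.float32)))
m=redmask(ss['img'],(360,265,440,295)); q=pix(m).astype(np.float32); print(m.sum(),cv2.minAreaRect(q),q.min(0),q.max(0))
E
```

```text
top 1762 ((536.2417602539062, -45.870025634765625), (182.0117645263672, 140.51100158691406), 87.55033111572266)
scene 1158 ((541.6823120117188, -46.26666259765625), (183.1556396484375, 145.34397888183594), 87.95436096191406)
grip 670 ((231.0000457763672, 244.5000457763672), (13.435027122497559, 48.790367126464844), 45.0) [[209.00005 257.00006]
 [243.50005 222.50005]
 [253.00005 232.00003]
 [218.50005 266.50006]]
80 ((568.638427734375, 320.224853515625), (30.587507247924805, 108.03948211669922), 46.50483322143555)
120 ((563.0032348632812, 313.518798828125), (29.60396385192871, 104.56524658203125), 46.504730224609375)
160 ((557.3677978515625, 306.812744140625), (28.620338439941406, 101.0910873413086), 46.50477600097656)
323 ((401.0, 280.0), (6.0, 52.0), 90.0) [375. 277.] [427. 283.]
```

```bash
cat >> h.py <<'E'
from scipy.spatial.transform import Rotation as R
def toolR(yaw,tilt=0):
    """yaw: azimuth of the closing axis (plate x); tilt: slope angle"""
    a,t=np.radians([yaw,tilt]); xd=np.array([np.cos(a),np.sin(a),0]); k=np.array([0,0,1.])
    y=np.cos(t)*xd+np.sin(t)*k; z=np.sin(t)*xd-np.cos(t)*k
    return R.from_matrix(np.c_[np.cross(y,z),y,z])
def step(p0,R0,p1,R1):
    return np.round((np.array(p1)-p0)/30,3), np.round((R1*R0.inv()).as_rotvec(),4)
E
python3 - <<'E'
from h import *
p0=np.array([257.102,-542.129,231.292]); R0=R.from_euler('xyz',sense()['tcp_rot'],degrees=True); print(R0.as_euler('xyz',degrees=True))
n=-toolR(46.5,35).as_matrix()[:,2]; tgt=np.array([563,313,120])+200*n; print(n,tgt)
p1=np.array([440,-150,320.]);R1=R.from_euler('z',70-25.4,degrees=True)*R0
print(step(p0,R0,p1,R1)); print(step(p1,R1,tgt,toolR(46.5,35)))
E
```

```text
[1.79999755e+02 4.62095625e-04 2.53713852e+01]
[-0.39482396 -0.41605765  0.81915204] [484.03520711 229.78847065 283.83040886]
(array([ 6.097, 13.071,  2.957]), array([0.    , 0.    , 0.7784]))
(array([ 1.468, 12.66 , -1.206]), array([ 0.1478, -0.6285,  1.1231]))
```

send_rows:
  steps:
    - [[0.6,1.3,0.6],[0,0,0.07]]
    - [[1.2,2.6,1.2],[0,0,0.15]]
    - [[1.8,4.0,1.8],[0,0,0.23]]
    - [[2.5,5.4,2.4],[0,0,0.31]]
    - [[3.2,6.9,3],[0,0,0.4]]
    - [[3.9,8.4,3],[0,0,0.49]]
    - [[4.6,9.9,3],[0,0,0.58]]
    - [[5.2,11.2,3],[0,0,0.67]]
    - [[5.8,12.4,3],[0,0,0.74]]
    - [[6.1,13.1,3],[0,0,0.78]]
  fingers: 0.25

```text
time: 2.25
tool_pos: [440.7, -147.3, 321.5]
tcp_rot: [180.0, -0.0, 70.3]
ft_force: [0.6, 0.4, 0.1]
finger_gap: 63.9
grip_force: 0.0
```

send_rows:
  steps:
    - [[0.1,1.0,0],[0.01,-0.05,0.09]]
    - [[0.2,2.2,-0.1],[0.03,-0.11,0.2]]
    - [[0.4,3.5,-0.2],[0.04,-0.18,0.32]]
    - [[0.6,4.9,-0.4],[0.06,-0.25,0.44]]
    - [[0.8,6.3,-0.5],[0.07,-0.32,0.56]]
    - [[0.9,7.7,-0.7],[0.09,-0.39,0.69]]
    - [[1.1,9.1,-0.8],[0.11,-0.46,0.82]]
    - [[1.2,10.4,-1],[0.13,-0.53,0.94]]
    - [[1.4,11.7,-1.1],[0.14,-0.59,1.05]]
    - [[1.5,12.7,-1.2],[0.148,-0.628,1.123]]

```text
time: 3.5
tool_pos: [484.9, 233.1, 285.1]
tcp_rot: [144.9, 0.1, 136.7]
ft_force: [-0.4, -0.8, 0.8]
finger_gap: 64.1
grip_force: 0.0
```

```bash
python3 - <<'E'
from h import *
s=sense(); print({k:np.round(s[k],2) for k in ['time','joint_pos','tool_pos','tcp_rot','finger_gap']})
w=snapshot('wrist'); save(w,'w1.png'); np.savez('w1.npz',**w); print(w['pose'].round(3).tolist(),w['K'])
for n in('top','scene'): np.savez(n+'.npz',**snapshot(n))
for l in ['red_pattern','stand_rest']: print(l,[(np.round(np.array(r['at'])*[640,480],1),round(r['confidence'],2)) for r in finder.pinpoint(l,'wrist')][:4])
E
```

```text
{'time': np.float64(3.5), 'joint_pos': array([  4.93, -34.47, 122.1 ,  24.56,  66.74, -46.47]), 'tool_pos': array([484.87, 233.08, 285.15]), 'tcp_rot': array([1.4494e+02, 1.0000e-01, 1.3674e+02]), 'finger_gap': np.float64(64.09)}
[[0.561, -0.561, -0.609, 368.643], [0.597, 0.784, -0.173, 230.134], [0.574, -0.266, 0.774, 402.107], [0.0, 0.0, 0.0, 1.0]] [[386.77902038   0.         319.03769968]
 [  0.         386.77902038 244.91646214]
 [  0.           0.           1.        ]]
red_pattern [(array([424.1,  27.4]), 0.77), (array([33.8, 67. ]), 0.65), (array([294.9, 196.1]), 0.59)]
stand_rest []
```

View pics/w1.png

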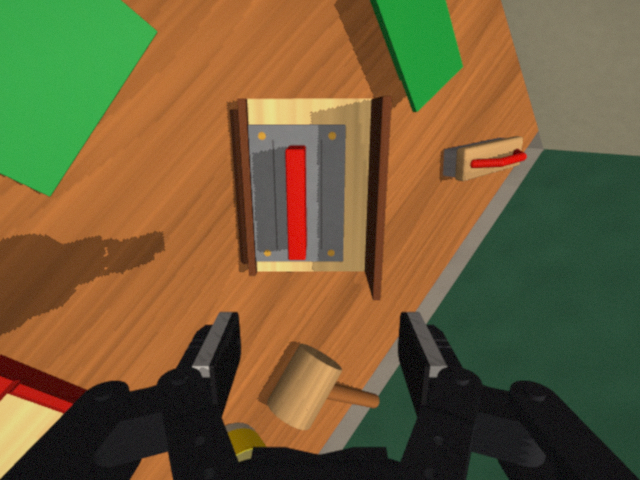

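The wrist view shows the plate on the stand: the red grip runs from (296,147) to (297,260), the back board is on the right at u≈380, and the lip is on the left at u≈245. The grip is about 18 px left of where the fingers would close, so next I fit the pose from the grip outlines.

```bash
cat > fit.py <<'E'
from h import *
from scipy.optimize import least_squares
C=np.array([[x,y,z] for x in(-9,9) for y in(-55,55) for z in(8,56)],float)
def plateR(yaw,tilt=35):
    return (R.from_euler('z',yaw,degrees=True)*R.from_euler('y',-tilt,degrees=True)).as_matrix()
W=dict(np.load('w1.npz'));T=dict(np.load('top.npz'));S=dict(np.load('scene.npz'))
obs=[]
for s,b,angs in [(W,(270,130,320,275),range(0,360,15)),(T,(195,215,270,280),range(0,360,15)),(S,(360,265,440,295),[180,225,270,315,0])]:
    m=redmask(s['img'],b); p=pix(m); print(m.sum(),p.min(0),p.max(0))
    a=np.radians(list(angs)); D=np.c_[np.cos(a),np.sin(a)]
    obs.append((s,D,(p@D.T).max(0)+.5*np.abs(D).max(1)))
def f(q):
    P=C@plateR(q[3]).T+q[:3]
    return np.concatenate([(proj(s,P)@D.T).max(0)-h for s,D,h in obs])
for sets in ([0,1,2],[0,1],[0,2]):
    o=obs
    g=lambda q: np.concatenate([(proj(s,C@plateR(q[3]).T+q[:3])@D.T).max(0)-h for s,D,h in [o[i] for i in sets]])
    r=least_squares(g,[585,337,74,46.5],loss='soft_l1'); print(sets,r.x.round(2),np.sqrt(np.mean(r.fun**2)))
    if len(sets)==3: print(r.fun.round(1)); q=r.x
print('grip top',q[:3]+plateR(q[3])[:,2]*56)
c=np.array([[x,y,8] for x in(-50,50) for y in(-75,75)]); print(proj(W,c@plateR(q[3]).T+q[:3]).round(0))
print(proj(W,(C@plateR(q[3]).T+q[:3])).round(0).tolist())
E
python3 fit.py
```

```text
2139 [285. 146.] [305. 259.]
666 [211. 224.] [252. 266.]
323 [375. 277.] [427. 284.]
[0, 1, 2] [585.93 334.05  40.94  46.5 ] 1.4035784435333705
[ 0.7  0.   0.7  0.9  0.4 -0.  -0.5  0.2  1.   1.7  1.7  1.6  0.1  1.1
  1.4  1.4  1.8  1.7  1.3  1.5  1.7  1.9  1.7  1.3  2.5  1.9  1.3  0.5
  0.3  0.2 -0.  -0.5 -0.9 -1.  -0.3  0.6  1.4  1.4  1.3  1.1  1.7  2.4
  2.8  2.6  2.2  1.6  2.   2.3  1.4  0.5 -1.5 -0.8 -0.2]
[0, 1] [587.17 334.4   38.97  46.66] 1.4436389064695954
[0, 2] [588.61 334.61  37.48  46.56] 1.1540766245081135
grip top [563.8143332  310.75635222  86.81739477]
[[255. 260.]
 [248. 124.]
 [342. 260.]
 [345. 124.]]
[[290.0, 244.0], [287.0, 259.0], [288.0, 144.0], [284.0, 148.0], [306.0, 244.0], [305.0, 259.0], [305.0, 144.0], [304.0, 148.0]]
```

```bash
cat > cmd.py <<'E'
from h import *
# commanded pose, by adding up final rows sent
p=np.array([257.102,-542.129,231.292]); Rc=R.from_euler('xyz',[180,0,25.37],degrees=True)
for l in open('log.txt'):
    v=[float(x) for x in l.split()]
    p=p+30*np.array(v[:3]); Rc=R.from_rotvec(v[3:])*Rc
E
printf '6.1 13.1 3 0 0 0.78\n1.5 12.7 -1.2 .148 -.628 1.123\n' > log.txt
python3 - <<'E'
from cmd import *
E
mv cmd.py cmdp.py; python3 - <<'E'
from cmdp import *
s=sense();print(s['tool_pos'],s['tcp_rot'],p,Rc.as_euler('xyz',degrees=True))
from fit import plateR
q=[586.5,334,40.5]; n=plateR(46.6)[:,2]
print(step(p,Rc,q+n*116,toolR(46.6,35)))
E
```

```text
[485.08972654 231.44102056 285.50595844] [1.45052427e+02 4.02411767e-02 1.36520164e+02] [485.102 231.871 285.292] [1.45022027e+02 3.35972618e-02 1.36567639e+02]
2139 [285. 146.] [305. 259.]
666 [211. 224.] [252. 266.]
323 [375. 277.] [427. 284.]
[0, 1, 2] [585.93 334.05  40.94  46.5 ] 1.4035784435333705
[ 0.7  0.   0.7  0.9  0.4 -0.  -0.5  0.2  1.   1.7  1.7  1.6  0.1  1.1
  1.4  1.4  1.8  1.7  1.3  1.5  1.7  1.9  1.7  1.3  2.5  1.9  1.3  0.5
  0.3  0.2 -0.  -0.5 -0.9 -1.  -0.3  0.6  1.4  1.4  1.3  1.1  1.7  2.4
  2.8  2.6  2.2  1.6  2.   2.3  1.4  0.5 -1.5 -0.8 -0.2]
[0, 1] [587.17 334.4   38.97  46.66] 1.4436389064695954
[0, 2] [588.61 334.61  37.48  46.56] 1.1540766245081135
grip top [563.8143332  310.75635222  86.81739477]
[[255. 260.]
 [248. 124.]
 [342. 260.]
 [345. 124.]]
[[290.0, 244.0], [287.0, 259.0], [288.0, 144.0], [284.0, 148.0], [306.0, 244.0], [305.0, 259.0], [305.0, 144.0], [304.0, 148.0]]
(array([ 1.856,  1.793, -4.992]), array([0.0007, 0.0002, 0.0006]))
```

send_rows:
  steps:
    - [[0.5,0.5,-1.3],[0,0,0]]
    - [[1.0,1.0,-2.7],[0,0,0]]
    - [[1.5,1.45,-4.0],[0,0,0]]
    - [[1.85,1.8,-5.0],[0,0,0]]
    - [[1.85,1.8,-5.0],[0,0,0]]
    - [[1.85,1.8,-5.0],[0,0,0]]

```text
time: 4.5
tool_pos: [541.4, 285.3, 136.8]
tcp_rot: [145.0, 0.1, 136.5]
ft_force: [0.0, 1.0, 0.6]
finger_gap: 63.9
grip_force: 0.0
```

```bash
echo '1.85 1.8 -5 0 0 0' >> log.txt; python3 - <<'E'
from cmdp import *
s=sense();print(p,s['tool_pos'],s['tcp_rot'],s['ft_force'])
w=snapshot('wrist'); save(w,'w2.png'); np.savez('w2.npz',**w)
E
```

```text
[540.602 285.871 135.292] [541.39827299 285.3490198  136.80524958] [1.44963669e+02 7.09178524e-02 1.36512364e+02] [0.01781691 1.0459328  0.57267456]
```

View pics/w2.png

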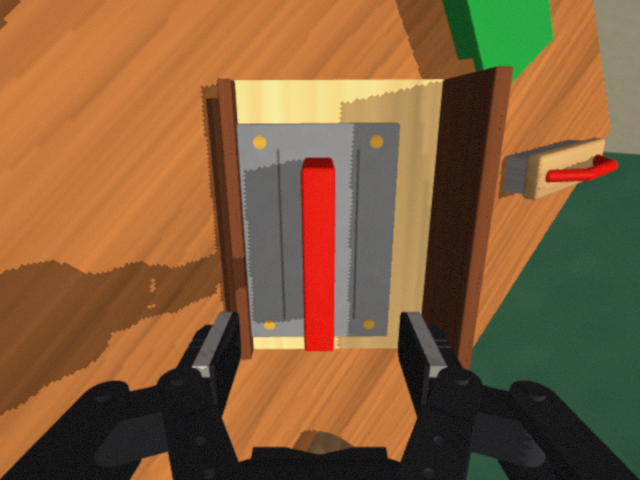

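The wrist view shows the grip at u 302–335, centred at 318.5, midway between the fingers, and lined up with them. I refit with this closer view.

```bash
sed -i "s/w1.npz/w2.npz/; s/(270,130,320,275)/(290,140,350,365)/" fit.py; python3 fit.py; python3 - <<'E' | tail -5
from cmdp import *
from fit import q,plateR
M=plateR(q[3]); print('pattern in plate axes rel. cmd TCP',((q[:3]-p)@M).round(1))
o,d=ray(dict(np.load('w2.npz')),(318.5,244)); print(o,d)
E
```

```text
6001 [301. 158.] [334. 350.]
666 [211. 224.] [252. 266.]
323 [375. 277.] [427. 284.]
[0, 1, 2] [587.14 333.57  41.04  46.75] 1.4971642833570626
[ 0.3  0.6  0.7  0.7  0.2 -0.4 -0.9 -0.2  0.4  1.1  1.4  1.3  0.3  1.
  1.3  1.4  1.2  0.4 -0.3  0.7  1.5  1.8  1.4  0.4  2.7  1.9  1.1  0.4
  0.1 -0.3 -0.6 -1.1 -1.5 -1.6 -0.8  0.2  1.1  1.2  1.3  1.3  2.2  2.9
  3.4  3.2  2.8  2.2  2.5  2.7  2.   0.8 -1.7 -1.3 -0.8]
[0, 1] [587.56 333.62  40.6   46.8 ] 1.5193199320343291
[0, 2] [588.19 333.67  40.09  46.86] 0.9801364013217874
grip top [565.13325515 310.17524273  86.91652338]
[[252. 335.]
 [237. 125.]
 [385. 335.]
 [398. 125.]]
[[306.0, 311.0], [304.0, 350.0], [304.0, 158.0], [300.0, 169.0], [331.0, 311.0], [333.0, 350.0], [332.0, 158.0], [335.0, 168.0]]
 [385. 335.]
 [398. 125.]]
[[306.0, 311.0], [304.0, 350.0], [304.0, 158.0], [300.0, 169.0], [331.0, 311.0], [333.0, 350.0], [332.0, 158.0], [335.0, 168.0]]
pattern in plate axes rel. cmd TCP [   0.5   -1.2 -115.4]
[425.22514157 282.86402238 253.80001051] [ 0.60688231  0.17115451 -0.77614918]
```

send_rows:
  steps:
    - [[0.3,0.32,-0.63],[0,0,0]]
    - [[0.6,0.65,-1.27],[0,0,0]]
    - [[0.9,0.95,-1.88],[0,0,0]]
    - [[1.1,1.16,-2.29],[0,0,0]]
    - [[1.24,1.28,-2.54],[0,0,0]]
    - [[1.24,1.28,-2.54],[0,0,0]]

```text
time: 5.3
tool_pos: [578.4, 324.3, 60.0]
tcp_rot: [145.0, 0.1, 136.6]
ft_force: [-0.6, -0.3, 0.7]
finger_gap: 64.1
grip_force: 0.0
```

send_rows:
  steps:
    - [[0,0,0],[0,0,0]]
    - [[0,0,0],[0,0,0]]
    - [[0,0,0],[0,0,0]]
    - [[0,0,0],[0,0,0]]
    - [[0,0,0],[0,0,0]]
    - [[0,0,0],[0,0,0]]
  fingers: 1
  squeeze: 80

```text
time: 6.05
tool_pos: [578.1, 324.2, 60.0]
tcp_rot: [145.0, 0.1, 136.6]
ft_force: [-5.8, -4.3, 6.2]
finger_gap: 17.4
grip_force: 78.2
```

```bash
echo '1.24 1.28 -2.54 0 0 0' >> log.txt; python3 - <<'E'
from cmdp import *
s=sense();print(p,{k:np.round(s[k],2) for k in ['time','joint_pos','tool_pos','tcp_rot','finger_gap','grip_force','ft_force']})
w=snapshot('wrist'); save(w,'w3.png')
# lift along n 90, then to over tray
Rt=toolR(-2.45,0); n=-toolR(46.6,35).as_matrix()[:,2]
a=p+90*n; a[2]+=30; print('up',step(p,Rc,a,Rc)); print('over',step(a,Rc,[538,-46,32+150],Rt))
E
```

```text
[577.802 324.271  59.092] {'time': np.float64(6.05), 'joint_pos': array([ 15.37,   2.22, 117.54,  32.42,  33.59, -54.3 ]), 'tool_pos': array([578.07, 324.2 ,  59.97]), 'tcp_rot': array([1.4498e+02, 7.0000e-02, 1.3658e+02]), 'finger_gap': np.float64(17.38), 'grip_force': np.float64(78.15), 'ft_force': array([-5.76, -4.27,  6.18])}
up (array([-1.182, -1.25 ,  3.457]), array([0., 0., 0.]))
over (array([ -0.144, -11.092,   0.639]), array([-0.2357,  0.5832, -0.8283]))
```

send_rows:
  steps:
    - [[-0.08,-0.08,0.16],[0,0,0]]
    - [[-0.25,-0.26,0.5],[0,0,0]]
    - [[-0.5,-0.52,1.03],[0,0,0]]
    - [[-0.8,-0.85,1.67],[0,0,0]]
    - [[-1.1,-1.16,2.35],[0,0,0]]
    - [[-1.2,-1.25,3.0],[0,0,0]]
    - [[-1.2,-1.25,3.5],[0,0,0]]
    - [[-1.2,-1.25,3.5],[0,0,0]]

```text
time: 7.1
tool_pos: [542.7, 286.9, 165.8]
tcp_rot: [144.9, 0.1, 136.6]
ft_force: [-0.0, 0.4, -2.3]
finger_gap: 17.1
grip_force: 79.7
```

send_rows:
  steps:
    - [[0,-0.7,0.1],[-0.02,0.04,-0.06]]
    - [[0,-1.9,0.2],[-0.04,0.1,-0.14]]
    - [[-0.1,-3.2,0.3],[-0.07,0.17,-0.24]]
    - [[-0.1,-4.6,0.4],[-0.1,0.24,-0.34]]
    - [[-0.1,-6.0,0.5],[-0.13,0.31,-0.44]]
    - [[-0.1,-7.4,0.6],[-0.16,0.39,-0.55]]
    - [[-0.15,-8.8,0.6],[-0.19,0.46,-0.65]]
    - [[-0.15,-10.1,0.6],[-0.215,0.53,-0.75]]
    - [[-0.15,-10.8,0.6],[-0.23,0.57,-0.81]]
    - [[-0.15,-11.1,0.6],[-0.236,0.583,-0.828]]

```text
time: 8.35
tool_pos: [537.2, -46.8, 180.6]
tcp_rot: [-179.9, -0.0, 87.5]
ft_force: [-0.2, 0.1, -1.9]
finger_gap: 16.8
grip_force: 79.5
```

```bash
printf -- '-1.2 -1.25 3.5 0 0 0\n-.15 -11.1 .6 -.236 .583 -.828\n' >> log.txt; python3 - <<'E'
from cmdp import *
s=sense();print(p,Rc.as_euler('xyz',degrees=True),{k:np.round(s[k],2) for k in ['time','joint_pos','tool_pos','tcp_rot','finger_gap','grip_force','ft_force']})
for c in ['wrist','top']:
    w=snapshot(c); np.savez(c+'4.npz',**w); save(w,c+'4.png')
    for l in ['red_tray_floor','red_pattern']: print(c,l,[(np.round(np.array(r['at'])*[640,480],1),round(r['confidence'],2)) for r in finder.pinpoint(l,c)][:4])
w=snapshot('wrist')
print(proj(w,[[538,-46,10]]))
c=np.array([[x,y,36] for x in(-70,70) for y in(-91,91)])@R.from_euler('z',-2.45,degrees=True).as_matrix().T+[538,-46,0]
print('tray corners',proj(w,c).round())
M=toolR(-2.45).as_matrix(); 
c=np.array([[x,y,22] for y in(-50,50) for x in(-75,75)])@M.T+p; print('plate corners',proj(w,c).round())
E
```

```text
[537.302 -46.229 182.092] [1.79997437e+02 1.34591963e-02 8.75727538e+01] {'time': np.float64(8.35), 'joint_pos': array([-1.042e+01, -1.200e-01,  9.852e+01, -1.000e-02,  8.174e+01,
       -7.940e+00]), 'tool_pos': array([537.22, -46.83, 180.65]), 'tcp_rot': array([-1.7986e+02, -1.0000e-02,  8.7520e+01]), 'finger_gap': np.float64(16.79), 'grip_force': np.float64(79.53), 'ft_force': array([-0.15,  0.14, -1.94])}
wrist red_tray_floor []
wrist red_pattern [(array([ 62.2, 271.2]), 0.91), (array([318.2, 297.8]), 0.65)]
top red_tray_floor []
top red_pattern [(array([121.8, 243.4]), 0.86), (array([260.5, 342.7]), 0.8), (array([405.8, 347.5]), 0.75)]
[[319.28631878 217.4984545 ]]
tray corners [[237. 329.]
 [220. 101.]
 [401. 329.]
 [419. 101.]]
plate corners [[224. 425.]
 [196. 135.]
 [411. 426.]
 [440. 135.]]
```

View pics/wrist4.png

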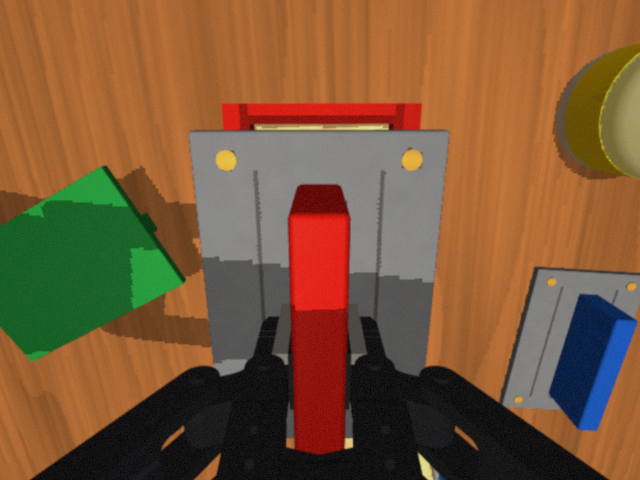

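The plate is held straight: its far edge runs from (190,131) to (448,131). The red tray's far rim shows beyond it from (223,103) to (421,103). Next I measure both edges more finely to get the offset between plate and tray.

```bash
python3 - <<'E'
from cmdp import *
w=dict(np.load('wrist4.npz')); im=w['img']; pos=sense()['tool_pos']
m=redmask(im,(200,90,440,130)); q=pix(m)
for r in (106,110,114,120): u=q[q[:,1]==r][:,0]; print('row',r,u.min()-.5,u.max()+.5)
cs=[q[q[:,0]==u][:,1].min()-.5 for u in (240,280,320,360,400)]; print('top rows',cs)
# tray outer corners at z=36
L=onz(w,(q[q[:,1]<=110][:,0].min()-.5,cs[0]),36); Rr=onz(w,(q[q[:,1]<=110][:,0].max()+.5,cs[-1]),36)
Rt=R.from_euler('z',-2.45,degrees=True).as_matrix()
d=Rr-L; print('tray corners',L,Rr,np.linalg.norm(d),'yaw',np.degrees(np.arctan2(d[1],d[0])),'mid',(L+Rr)/2)
e=np.array([d[0],d[1]])/np.linalg.norm(d[:2]); yv=np.array([-e[1],e[0]]); mid=((L+Rr)/2)[:2]
print('centre +-', mid-91*yv, mid+91*yv)
g=cv2.cvtColor(im,cv2.COLOR_RGB2HSV)
grey=(g[...,1]<45).astype(int)
for r in (140,180,220):
    u=np.nonzero(grey[r])[0]; u=u[(u>150)&(u<470)]; print('plate row',r,u.min()-.5,u.max()+.5)
rows=[np.nonzero(grey[100:200,c])[0].min()+99.5 for c in (210,240,400,430)]; print(rows)
E
python3 - <<'E'
import cv2
i=cv2.imread('pics/wrist4.png')[95:185,180:460]; cv2.imwrite('pics/c4.png',cv2.resize(i,None,fx=2.8,fy=2.8,interpolation=0))
E
```

```text
row 106 221.5 420.5
row 110 221.5 420.5
row 114 222.5 420.5
row 120 222.5 419.5
top rows [np.float64(103.5), np.float64(103.5), np.float64(103.5), np.float64(103.5), np.float64(103.5)]
tray corners [473.29325863  44.84635705  36.        ] [612.16637102  38.79617854  36.        ] 139.00484165866789 yaw -2.4945838833613827 mid [542.72981483  41.82126779  36.        ]
centre +- [538.76904455 -49.09249518] [546.6905851  132.73503077]
plate row 140 189.5 447.5
plate row 180 193.5 443.5
plate row 220 197.5 439.5
[np.float64(130.5), np.float64(130.5), np.float64(130.5), np.float64(130.5)]
```

View pics/c4.png

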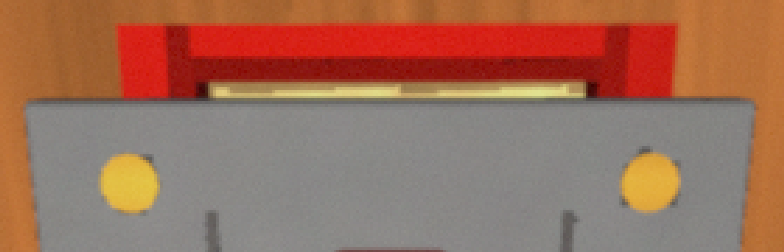

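```bash
python3 - <<'E'
from cmdp import *
w=dict(np.load('wrist4.npz'))
print('cmd',p)
for z in (160,164,168,172):
    L=onz(w,(188.7,130.5),z);Q=onz(w,(448.4,130.5),z); d=(Q-L)[:2]; l=np.linalg.norm(d); e=d/l; yv=np.array([-e[1],e[0]])
    print(z,l.round(2),np.degrees(np.arctan2(d[1],d[0])).round(2),'centre',((L+Q)/2)[:2]-75*yv)
E
```

```text
cmd [537.302 -46.229 182.092]
160 105.44 -2.48 centre [537.78921387 -45.87290719]
164 102.86 -2.48 centre [537.81684824 -45.70375393]
168 100.28 -2.48 centre [537.84448261 -45.53460067]
172 97.71 -2.48 centre [537.87211699 -45.36544741]
```

send_rows:
  steps:
    - [[0.01,-0.02,-0.7],[0,0,0]]
    - [[0.03,-0.05,-1.8],[0,0,0]]
    - [[0.03,-0.06,-2.8],[0,0,0]]
    - [[0.03,-0.06,-3.4],[0,0,0]]
    - [[0.03,-0.06,-3.65],[0,0,0]]
    - [[0.03,-0.06,-3.65],[0,0,0]]
    - [[0.03,-0.06,-3.65],[0,0,0]]

```text
time: 9.57
tool_pos: [539.2, -48.2, 74.0]
tcp_rot: [179.9, 0.0, 87.6]
ft_force: [1.4, 0.2, -1.9]
finger_gap: 17.2
grip_force: 79.5
```

```bash
printf -- '.03 -.06 -3.65 0 0 0\n' >> log.txt; python3 - <<'E'
from cmdp import *
s=sense(); print(p,s['tool_pos'],s['ft_force'])
w=snapshot('wrist'); np.savez('wrist5.npz',**w); save(w,'wrist5.png')
m=redmask(w['img'],(120,60,520,140)); q=pix(m); print(q.min(0),q.max(0))
for r in range(int(q[:,1].min()),int(q[:,1].max()),8): u=q[q[:,1]==r][:,0]; print(r,u.min()-.5,u.max()+.5)
E
```

```text
[538.202 -48.029  72.592] [539.249601   -48.16499432  73.97538106] [ 1.38417799  0.21412084 -1.86316733]
[157.  95.] [476. 139.]
95 156.5 476.5
103 157.5 476.5
111 158.5 474.5
119 159.5 474.5
127 160.5 472.5
135 161.5 471.5
```

View pics/wrist5.png

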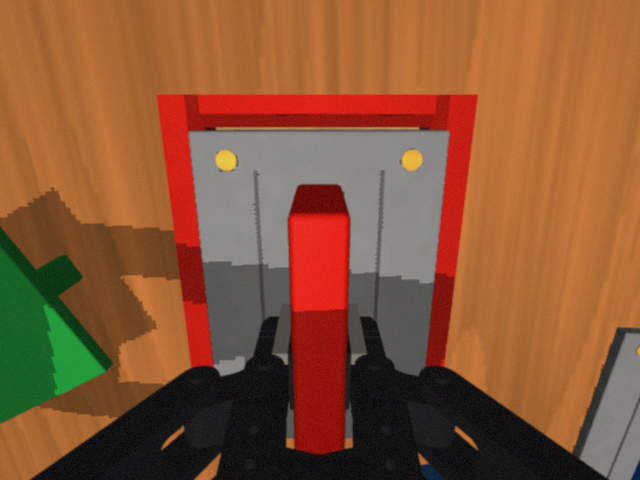

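The plate hovers just over the tray. The tray's far rim runs from (157,95) to (477,95), and the plate's far edge from (189,131) to (448,131).

```bash
python3 - <<'E'
from cmdp import *
w=dict(np.load('wrist5.npz'))
def c(a,b,z,h):
    L=onz(w,a,z);Q=onz(w,b,z); d=(Q-L)[:2]; l=np.linalg.norm(d); e=d/l; yv=np.array([-e[1],e[0]])
    print(z,l.round(2),np.degrees(np.arctan2(d[1],d[0])).round(2),'centre',((L+Q)/2)[:2]-h*yv)
for z in (34,36,38): c((156.4,94.5),(476.9,94.5),z,91)
for z in (58,60): c((188.7,130.5),(448.4,130.5),z,75)
E
```

```text
34 141.35 -2.43 centre [539.08509776 -48.80315097]
36 139.8 -2.43 centre [539.09063152 -48.88372487]
38 138.26 -2.43 centre [539.09616527 -48.96429877]
58 102.39 -2.43 centre [539.9746675  -47.04159265]
60 101.1 -2.43 centre [539.97828048 -46.95527818]
```

send_rows:
  steps:
    - [[-0.03,-0.06,0],[0,0,0]]
    - [[-0.03,-0.06,-0.15],[0,0,0]]
    - [[-0.03,-0.06,-0.3],[0,0,0]]
    - [[-0.03,-0.06,-0.4],[0,0,0]]
    - [[-0.03,-0.06,-0.5],[0,0,0]]
    - [[-0.03,-0.06,-0.6],[0,0,0]]
    - [[-0.03,-0.06,-0.65],[0,0,0]]
    - [[-0.03,-0.06,-0.65],[0,0,0]]
  squeeze: 100

```text
time: 10.62
tool_pos: [537.2, -49.8, 53.0]
tcp_rot: [-180.0, 0.0, 87.6]
ft_force: [-0.3, 0.3, -1.7]
finger_gap: 16.7
grip_force: 98.0
```

```bash
printf -- '-.03 -.06 -.65 0 0 0\n' >> log.txt; python3 - <<'E'
from cmdp import *
s=sense(); print(p,s['tool_pos'],s['ft_force'],s['wrist_torque'])
w=snapshot('wrist'); np.savez('wrist6.npz',**w); save(w,'wrist6.png')
E
```

```text
[537.302 -49.829  53.092] [537.22428225 -49.83305394  52.97573202] [-0.29815639  0.28043067 -1.73619226] [-0.04194489 -0.01324631  0.0085769 ]
```

View pics/wrist6.png

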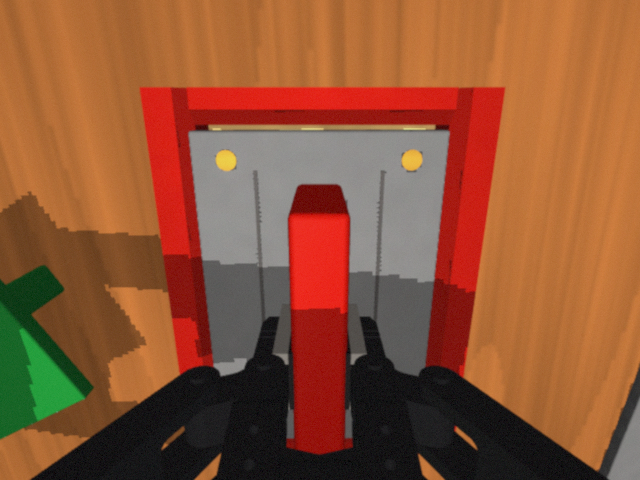

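The plate is now inside the rim. The tray spans u 142–503 (middle 322.5) and the plate 189–448 (middle 318.7), so the plate needs to go about 1.4 mm in +x. I check y the same way.

```bash
python3 - <<'E'
from cmdp import *
w=dict(np.load('wrist6.npz'))
m=redmask(w['img'],(100,60,540,125)); q=pix(m); t=q[:,1].min(); u=q[q[:,1]<t+4][:,0]; a,b=u.min()-.5,u.max()+.5; print(t,a,b)
def c(a,b,z,h):
    L=onz(w,a,z);Q=onz(w,b,z); d=(Q-L)[:2]; l=np.linalg.norm(d); e=d/l; yv=np.array([-e[1],e[0]])
    print(z,l.round(2),np.degrees(np.arctan2(d[1],d[0])).round(2),'centre',((L+Q)/2)[:2]-h*yv)
c((a,t-.5),(b,t-.5),36,91); c((188.7,130.5),(448.4,130.5),39,75); c((188.7,130.5),(448.4,130.5),40,75)
E
```

```text
87.0 139.5 504.5
36 139.88 -2.44 centre [539.19837398 -48.58393846]
39 101.12 -2.43 centre [537.90507758 -48.58477962]
40 100.47 -2.43 centre [537.90951875 -48.54205322]
```

send_rows:
  steps:
    - [[0.04,0,0],[0,0,0]]
    - [[0.04,0,0],[0,0,0]]
    - [[0.04,0,-0.08],[0,0,0]]
    - [[0.04,0,-0.16],[0,0,0]]
    - [[0.04,0,-0.24],[0,0,0]]
    - [[0.04,0,-0.24],[0,0,0]]

```text
time: 11.42
tool_pos: [538.5, -49.8, 46.1]
tcp_rot: [-180.0, 0.0, 87.6]
ft_force: [-3.5, -0.5, 1.0]
finger_gap: 17.0
grip_force: 98.9
```

send_rows:
  steps:
    - [[0,0,-0.08],[0,0,0]]
    - [[0,0,-0.16],[0,0,0]]
    - [[0,0,-0.24],[0,0,0]]
    - [[0,0,-0.32],[0,0,0]]
    - [[0,0,-0.36],[0,0,0]]
    - [[0,0,-0.36],[0,0,0]]

```text
time: 12.18
tool_pos: [538.6, -49.9, 35.1]
tcp_rot: [180.0, 0.0, 87.6]
ft_force: [-0.1, -0.8, 3.1]
finger_gap: 16.6
grip_force: 99.2
```

send_rows:
  steps:
    - [[0,0,-0.04],[0,0,0]]
    - [[0,0,-0.08],[0,0,0]]
    - [[0,0,-0.12],[0,0,0]]
    - [[0,0,-0.14],[0,0,0]]
    - [[0,0,-0.14],[0,0,0]]

```text
time: 12.8
tool_pos: [537.7, -49.7, 29.9]
tcp_rot: [-179.9, 0.0, 87.6]
ft_force: [0.8, -0.5, -6.5]
finger_gap: 16.8
grip_force: 98.1
```

send_rows:
  steps:
    - [[0,0,-0.03],[0,0,0]]
    - [[0,0,-0.06],[0,0,0]]
    - [[0,0,-0.08],[0,0,0]]
    - [[0,0,-0.08],[0,0,0]]

```text
time: 13.3
tool_pos: [538.0, -49.5, 28.6]
tcp_rot: [-179.9, -0.0, 87.6]
ft_force: [-4.3, 2.9, 0.3]
finger_gap: 17.0
grip_force: 99.0
```

```bash
printf '.04 0 -.24 0 0 0\n0 0 -.36 0 0 0\n0 0 -.14 0 0 0\n0 0 -.08 0 0 0\n' >> log.txt; python3 - <<'E'
from cmdp import *
s=sense(); print(p,s['tool_pos'],s['ft_force'],s['wrist_torque'])
w=snapshot('wrist'); save(w,'wrist7.png')
E
```

```text
[538.502 -49.829  28.492] [538.00016111 -49.52295042  28.59870544] [-4.34260753  2.89674312  0.33735084] [-0.05364404  0.48312406 -0.04619645]
```

send_rows:
  steps:
    - [[0,0,-0.02],[0,0,0]]
    - [[0,0,-0.04],[0,0,0]]
    - [[0,0,-0.05],[0,0,0]]
    - [[0,0,-0.05],[0,0,0]]

```text
time: 13.85
tool_pos: [538.0, -49.5, 28.6]
tcp_rot: [-179.9, 0.0, 87.6]
ft_force: [-12.9, 3.2, 15.9]
finger_gap: 17.0
grip_force: 101.2
```

View pics/wrist7.png

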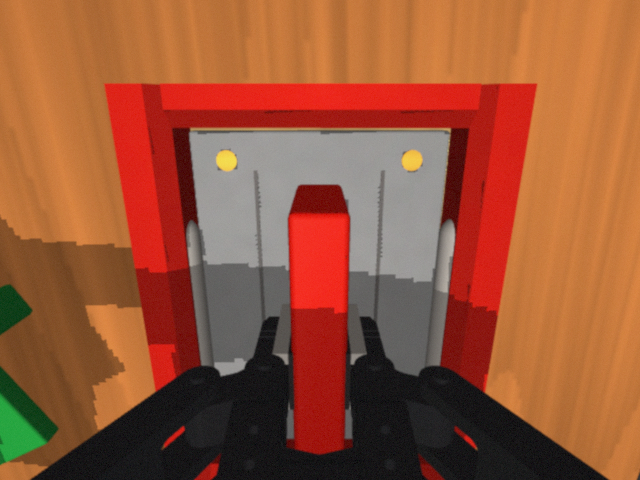

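The view shows both steel rollers above the plate's edges at u≈190 and 447, and the plate lies flat. In the last push the force rose to 16 N with no travel, so it is on the floor. Now I release it.

send_rows:
  steps:
    - [[0,0,0.05],[0,0,0]]
    - [[0,0,0.05],[0,0,0]]
    - [[0,0,0.05],[0,0,0]]
  squeeze: 20

```text
time: 14.22
tool_pos: [538.0, -49.6, 28.6]
tcp_rot: [-179.9, -0.0, 87.6]
ft_force: [-6.2, 3.0, 1.8]
finger_gap: 16.9
grip_force: 99.0
```

send_rows:
  steps:
    - [[0,0,0],[0,0,0]]
    - [[0,0,0],[0,0,0]]
    - [[0,0,0],[0,0,0]]
    - [[0,0,0],[0,0,0]]
  fingers: 0.6

```text
time: 14.72
tool_pos: [538.8, -49.9, 28.7]
tcp_rot: [180.0, 0.0, 87.6]
ft_force: [0.0, -0.0, 0.2]
finger_gap: 34.2
grip_force: 0.0
```

send_rows:
  steps:
    - [[0,0,0.3],[0,0,0]]
    - [[0,0,0.8],[0,0,0]]
    - [[0,0,1.6],[0,0,0]]
    - [[0,0,2.8],[0,0,0]]
    - [[0,0,4],[0,0,0]]
    - [[0,0,5.2],[0,0,0]]
    - [[0,0,5.2],[0,0,0]]
    - [[0,0,5.2],[0,0,0]]

```text
time: 15.72
tool_pos: [538.6, -49.9, 185.0]
tcp_rot: [179.9, 0.0, 87.6]
ft_force: [0.7, -0.1, -0.2]
finger_gap: 34.2
grip_force: 0.0
```

```bash
python3 - <<'E'
from h import *
s=sense(); print(s['tool_pos'],s['ft_force'],s['finger_gap'])
w=snapshot('wrist'); save(w,'wrist8.png')
E
```

```text
[538.56436885 -49.85777933 185.0439747 ] [ 0.66337075 -0.12400032 -0.16487319] 34.1538595271164
```

View pics/wrist8.png

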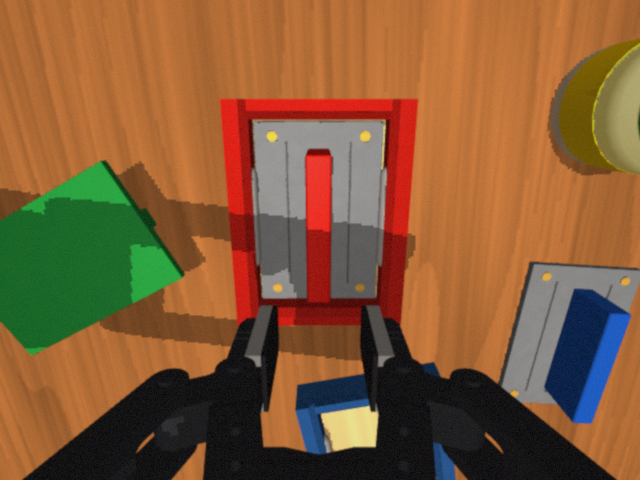

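The pattern lies flat and centred in the red tray, from (253,120) to (383,300), with a roller over each long edge. The gripper is clear of it.

```bash
python3 -c "
from bench import order
print(order.hand_in())"
```

```text
the job is handed in; nothing more can be done
None
```

The red pattern is in the red tray, pressed past both catches until it met the floor and released; I handed the job in at about 16 s of the 45 s, and no verdict came back.

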